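# Swap the length-stop rod in a spring-plunger clamp

## Task

Change the length stop: draw the short stop rod out of the spring-plunger clamp and put it in the empty cardboard carton. Then take the longer of the two stop rods on the wooden rack and slide it into the clamp until it is fully home, its collar against the clamp's face and the plunger dropped into its groove. Leave the other rod and everything else where it is.

Things in the scene. Friction and masses are not known exactly. Their poses are not given: they have to be found in the camera images.
- stop_short: short stop rod, in the clamp at the start: 16 mm round aluminium shaft 80 mm long, round steel collar 26 mm wide, 6 mm thick, then a steel block head to grip, 34 long, 20 wide, 24 mm tall; 0.12-0.25 kg. Origin on the rod's axis at the collar's front face; own +x runs along the shaft to the nose (x = +80 mm), z up. Collar x -6 to 0, head x -40 to -6 mm
- stop_long: the long stop rod, in one of the rack's two lanes: as stop_short (same origin, axes, collar, head) but the shaft is 130 mm long. On the rack it lies level, axis 45 mm above the table; its head stands on a block 14 mm wide, so fingers can pass down both sides to 10 mm above the table
- stop_long_tip (a point): nose end of the long rod, on its axis 130 mm ahead of its origin. All stop rods have a blunt cone nose (last 18 mm, tapering to 8 mm wide) and a groove round the shaft, 2.5 mm deep with sloping flanks, 25 to 35 mm ahead of the collar's front face
- stop_mid: the other rod on the rack, 84 mm beside the long one: as stop_short but the shaft is 95 mm long. It stays on the rack
- clamp_mouth (a point): centre of the clamp's channel mouth, 110 mm above the table; own +x points into the channel (the way a rod slides in), z up. The front face is the plane x = 0. A rod is home with its collar's front face on this plane and its axis on this axis (it rests about 1 mm low and up to 1 mm to +y), nose along +x
- clamp_base (a point): underside centre of the clamp, 30 mm along +x from the mouth, on the table; same axes. Grey steel block 60 mm long, 44 mm wide, top 126 mm above the table, on a dark plate 100 x 100 x 12 mm, fixed. The channel is a level square passage 18 mm wide and high, open at both ends, with a 20 mm window in the top over the plunger
- plunger (a joint): travel (m) of the clamp's spring plunger: a round 10 mm tip in the channel's -y side wall, 30 mm behind the mouth, black knob outside. 0 = channel empty, about 0.001 resting in a rod's groove, about 0.0035 riding on the full shaft. It yields by itself when a rod is pushed in or pulled out along the axis; spring 3 to 7 N, pushing or pulling takes about 3 to 12 N
- carton_in (a point): centre of the inner floor of the empty open cardboard carton, 4 mm above the table: inside 182 mm along its own x, 142 mm along y, walls 4 mm thick reaching 45 mm above the table; it does not move
- bearing: loose steel ball bearing ring, 52 mm wide, 15 mm high, on the table: bystander. Origin under its centre
- small_carton: small yellow carton 75 x 50 x 45 mm: bystander. Origin under its centre
- oil_bottle: white bottle, 56 mm wide, 150 mm tall: bystander. Origin under its centre
- tape_roll: roll of tape lying flat, 90 mm wide, 24 mm high: bystander. Origin under its centre
- screwdriver: screwdriver lying on the table near the robot: bystander

How it is judged:
By the outcome, as a careful person would: the job done as asked, in the order asked, and still so for the second after the job is handed in, with the robot touching nothing.
It also fails if it takes over 64 s, if anything falls off the work surface, if the arm or the gripper's body presses on something with over 40 N, if the wrist force passes 120 N, or if a joint passes its speed limit or range.

## Robot

A 7-joint arm with a two-finger parallel gripper is mounted at the origin on the work surface. World frame = base frame: x ahead of the robot, y to its left, z up, the work surface at z = 0. Lengths are in m, angles in rad, forces in N, time in s.
With the tool pointing down it reaches from about 0.425 to 0.875 m from the base axis. Payload 9.9 kg.
Tool frame: the origin (TCP) lies on the front face of the gripper's body, between the roots of the fingers; the fingertips stand 73 mm ahead of it and the grasp point (between the pads) lies 54 mm ahead of it; z points along the fingers, y is the line along which they close (so a half turn about z gives the same grasp; the last joint's range is limited). The gripper opens to 85 mm and grips with 20 to 120 N. Pads are 22 mm wide; open, the fingers measure 114 mm over their backs; the gripper's body (76 mm by 85 mm) begins 54 mm behind the grasp point. The pads swing forward as they close: fully open they stand 13 mm farther back than shut.
Start: joints at [1.029, 0.576, 0.025, 1.437, -0.015, 1.129, -0.057], TCP at [0.298, -0.605, 0.304] pointing down, gripper open.
Joint ranges: [-2.76, 2.76], [-0.34, 2.15], [-1.52, 1.57], [0.19, 2.46], [-1.09, 4.23], [0.17, 1.99], [-2.82, 2.82]. Speed limits (rad/s): [2.22, 2.22, 3.01, 3.01, 3.14, 3.14, 3.14].

## Interface

Orientations are given as [roll, pitch, yaw] about the fixed x, y, z axes, in that order (R = Rz(yaw) Ry(pitch) Rx(roll)).
In Python, from plant import env, camrig, observe gives the robot as it stands (env), with the cameras (camrig) and the readings as plain functions.
- The arm moves only by the tool move_tool, called after ">>>" by a JSON object that holds its "fn" and its "kwargs", one argument or row to a line. Schema: {"type":"object","properties":{"plan":{"type":"array","items":{"type":"array","items":{"type":"array","items":{"type":"number"},"minItems":5,"maxItems":5},"minItems":1,"maxItems":20},"minItems":1,"maxItems":1},"squeeze":{"type":"number"},"only":{"type":"string"},"quiet":{"type":"boolean"},"lines":{"type":"string"}},"required":["plan"],"additionalProperties":false}. plan is a list that holds a single list of rows (three levels of brackets), with 1 to 20 rows, each of 5 numbers: the finger opening in m, then dx, dy, dz in shares of 1000 mm (1.0 is 1000 mm), then a turn about the tool's z in fractions of the full range, 1 being 60 degrees; each row is the pose to reach, as a shift and turn from the pose commanded when the call began, along the tool's axes at that moment; what a row does not reach only later rows make up. A row lasts 1/10 s, in which the tool goes at most 0.05 m and 0.15 rad, less where a joint would pass 70% of its speed; a pose out of reach is approached as far as the arm can. The fingers move at their own pace and stop on an object; squeeze is the grip in N (left out, the last holds). Time passes only in rows, so rows that do not move let the fingers close. The tool returns the time, the measured TCP pose, the force, the opening and the grip force at its end. only (a regular expression) keeps the lines of the reply that match it, lines (a string "A,B") keeps lines A to B, and quiet returns only ok. Shift and turn numbers lie between -1 and 1, and a call with a number outside is refused. Input that does not fit is refused with a message, and nothing moves.
- observe(): the state, without advancing time (a new reading comes with each control period).
- camrig.capture(name): name is "scene" or "top" or "wrist"; returns a dict with "pixels" (420x560x3 uint8, red, green, blue), "mtx" (3x3 intrinsics, pixels), "R" (3x3) and "t" (3): a world point X has camera coordinates R X + t. Camera axes: x right, y down, z forward; pixel columns grow to the right and rows downward; lengths in m; the calibration is good to about 2 mm. A picture is of the moment at which its call begins. There is no depth.
- env.hand_in(): hands the job in; it is judged then, once.
The state is a dict: "time_s": time; "qpos": joint angles; "joint_velocities": joint speeds; "joint_torque": joint torques, N m; "eef_pos": TCP position; "eef_rot": TCP orientation; "force": force on the tool from outside, world axes, zero at the start; "wrist_torque": the same for the moment, N m; "gripper_width": finger opening in m; "gripper_force": force on a finger pad.
Only numpy, scipy, OpenCV 4.12 (cv2) and the standard library are available. Lean on these libraries where they do the work, as an engineer would, in place of code of your own. Each camera call takes 0.05 s, during which the arm holds its last target. There are 200 camera calls.

## Working session

There is one attempt and no reset: what is moved stays moved. The work goes in short steps, Python scripts to look and compute and a tool call to move; the robot and the scene stay as the last step left them, time stands still between calls to the robot, and variables do not carry over. Pictures are saved under pics/ and viewed, at most 11 in all, crops included, and the job is handed in when it is done.

```bash
ls; mkdir -p pics; python3 - <<'E'
from plant import env, camrig, observe
import cv2,numpy as np
s=observe(); print({k:np.round(v,3) for k,v in s.items()})
for n in("top","scene"):
    c=camrig.capture(n); cv2.imwrite(f"pics/{n}0.png",cv2.resize(c["pixels"][:,:,::-1],(800,600),interpolation=cv2.INTER_CUBIC))
    print(n,c["mtx"],c["R"],c["t"],-c["R"].T@c["t"])
E
```

```text
pics
plant.py
{'time_s': np.float64(0.0), 'qpos': array([ 1.029,  0.576,  0.025,  1.438, -0.015,  1.129, -0.057]), 'joint_velocities': array([ 0.001,  0.   , -0.001, -0.   , -0.   , -0.001,  0.   ]), 'joint_torque': array([ 1.0000e-03, -7.6577e+01,  2.2510e+00, -2.8597e+01,  1.5000e-02,
        1.3000e-02,  0.0000e+00]), 'eef_pos': array([ 0.298, -0.605,  0.303]), 'eef_rot': array([-3.14 ,  0.   ,  0.458]), 'force': array([-0.238,  0.682, -0.102]), 'wrist_torque': array([0.089, 0.026, 0.011]), 'gripper_force': np.float64(0.0), 'gripper_width': np.float64(0.085)}
top [[482.14332013   0.         273.21145483]
 [  0.         482.14332013 217.47567685]
 [  0.           0.           1.        ]] [[ 0.00865758 -0.99991679  0.0095635 ]
 [-0.99273841 -0.00974217 -0.11989803]
 [ 0.11998122 -0.00845603 -0.99274015]] [0.01125486 0.55359696 1.04950069] [0.42355915 0.02552177 1.10814902]
scene [[473.72418937   0.         276.59646411]
 [  0.         473.72418937 207.4610825 ]
 [  0.           0.           1.        ]] [[ 0.68710579  0.72639889 -0.01517517]
 [ 0.5841144  -0.564698   -0.58303219]
 [-0.43208332  0.39174076 -0.81230732]] [-0.39352849 -0.2459952   1.28657371] [ 0.96999208 -0.35705771  0.89569825]
```

View pics/top0.png

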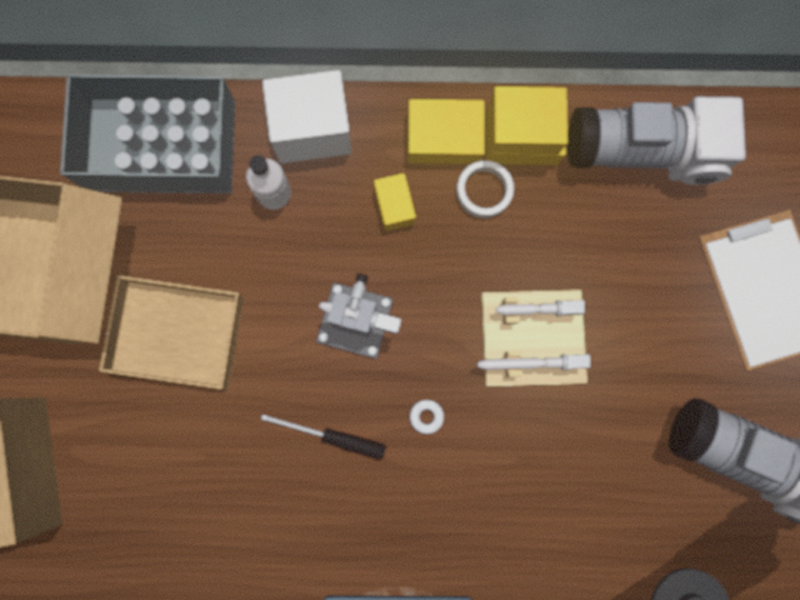

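View pics/scene0.png

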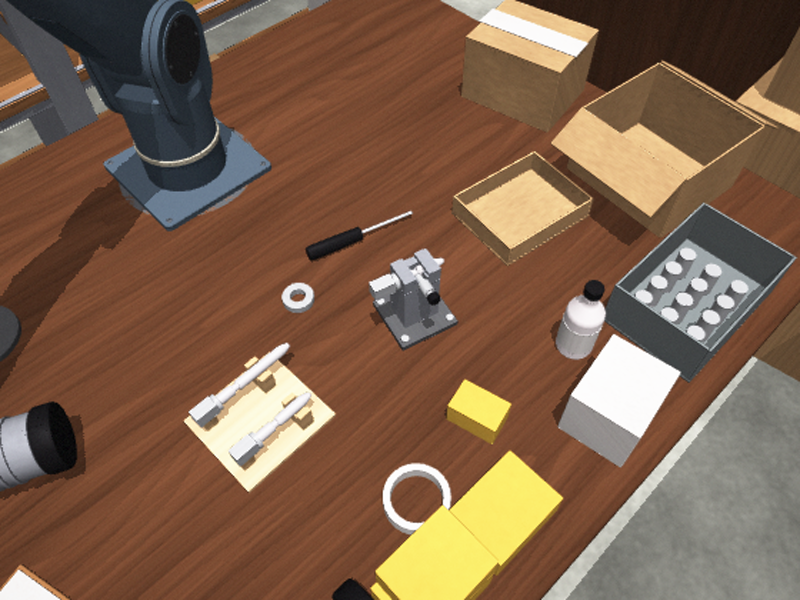

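The overhead view (800x600 scale) shows the clamp at (357,312) with its short rod's head facing right at (388,323). The empty carton is at (172,333). On the rack, the lower rod is the longer one, with its nose at (482,365) and head at (576,362). The scene view agrees. I'll enlarge these areas next.

```bash
cat > h.py <<'E'
import numpy as np,cv2
from plant import env, camrig, observe
def ray(c,u,v,z):
    d=c["R"].T@np.linalg.inv(c["mtx"])@np.array([u,v,1.]); o=-c["R"].T@c["t"]
    return o+d*(z-o[2])/d[2]
def proj(c,X):
    p=c["mtx"]@(c["R"]@np.asarray(X,float)+c["t"]); return p[:2]/p[2]
def crop(c,u0,v0,w,h,k):
    im=c["pixels"][v0:v0+h,u0:u0+w,::-1]
    return cv2.resize(im,(w*k,h*k),interpolation=cv2.INTER_CUBIC)
E
python3 - <<'E'
from h import *
c=camrig.capture("top"); np.savez("top.npz",**c)
a=crop(c,215,185,80,70,5); b=crop(c,330,195,90,80,5)[:, :]
cv2.imwrite("pics/ctop.png",np.hstack([np.vstack([a,np.zeros((50,400,3),np.uint8)]),b[:400,:400]]))
c=camrig.capture("scene"); np.savez("scene.npz",**c)
a=crop(c,250,165,80,85,5); b=crop(c,125,230,100,100,4)
cv2.imwrite("pics/csc.png",np.hstack([a[:400],b]))
E
```

```text
(no output)
```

View pics/ctop.png

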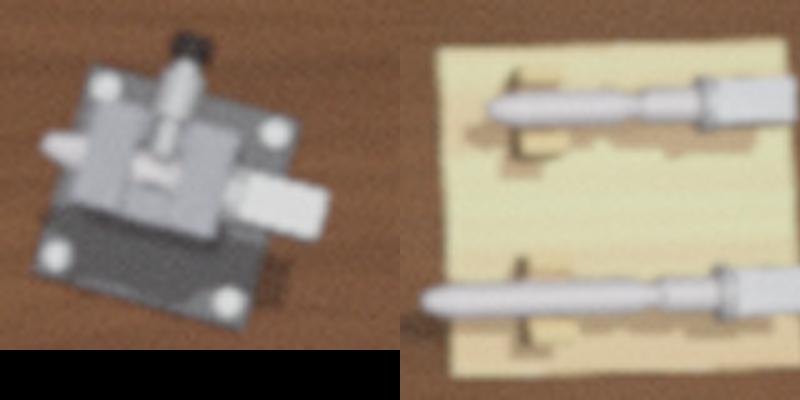

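View pics/csc.png

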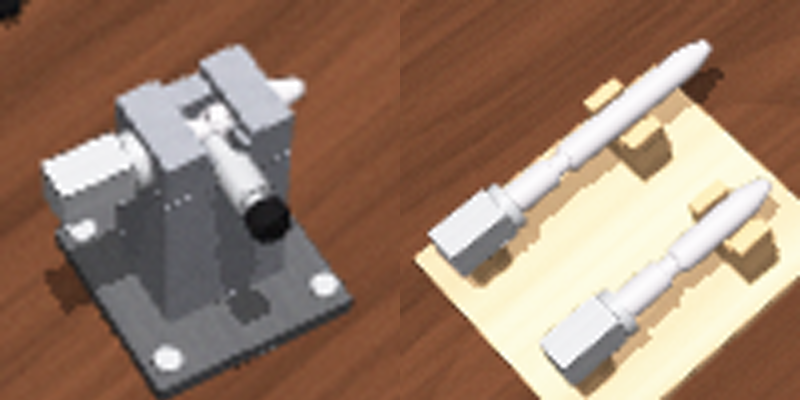

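The clamp front faces right. The short head's top-right edge runs from (330,187) to (318,241) in the crop, and the block and plate corners are readable. The long rod's nose is at crop pixel (22,299). I'll fit poses from both views.

```bash
cat > fit.py <<'E'
from h import *
from scipy.optimize import least_squares
T=dict(np.load("top.npz")); S=dict(np.load("scene.npz"))
tc=lambda x,y:(x/5+215,y/5+185); tr=lambda x,y:(x/5+330,y/5+195); sc=lambda x,y:(x/5+250,y/5+165); sr=lambda x,y:(x/4+125,y/4+230); f=lambda x,y:(x*.7,y*.7)
def fit(obs,x0,name):
    def res(p):
        c,s=np.cos(p[2]),np.sin(p[2]); r=[]
        for cam,uv,(x,y,z) in obs: r+=list(proj(cam,[p[0]+(c*x-s*y)/1e3,p[1]+(s*x+c*y)/1e3,z/1e3])-np.array(uv)-.0)
        return np.array(r)
    o=least_squares(res,x0,loss='soft_l1'); print(name,np.round(o.x,4)); print(np.round(res(o.x).reshape(-1,2),1).tolist()); return o.x
if __name__=="__main__":
    t=[(T,tc(*a),b) for a,b in [((215,240),(0,22,126)),((240,127),(0,-22,126)),((105,102),(60,-22,126)),((75,205),(60,22,126)),((98,65),(80,-50,12)),((300,122),(-20,-50,12)),((242,328),(-20,50,12)),((33,270),(80,50,12)),((330,187),(-40,-10,121)),((318,241),(-40,10,121))]]
    s=[(S,sc(*a),b) for a,b in [((118,98),(0,22,126)),((160,127),(0,-22,126)),((295,110),(60,-22,126)),((240,45),(60,22,126)),((350,297),(80,-50,12)),((163,395),(-20,-50,12)),((58,237),(-20,50,12)),((45,160),(-40,10,121)),((62,193),(-40,-10,121))]]
    x0=[.45,0,1.32]
    fit(t,x0,"clamp top"); fit(s,x0,"clamp scene"); fit(t+s,x0,"clamp")
    t=[(T,tr(22,299),(130,0,45)),(T,f(590,355),(-40,-10,57)),(T,f(590,369),(-40,10,57)),(T,tr(715,295-0)[0:0] or tr(315,268),(0,-13,45)),(T,tr(318,318),(0,13,45))]
    s=[(S,sr(307,43),(130,0,45)),(S,sr(30,235),(-40,10,57)),(S,sr(67,252),(-40,-10,57))]
    x0=[.38,-.2,1.57]
    fit(t,x0,"long top"); fit(s,x0,"long scene"); fit(t+s,x0,"long")
    t=[(T,f(*a),b) for a,b in [((118,277),(95,-75,45)),((240,292),(-95,-75,45)),((224,388),(-95,75,45)),((101,372),(95,75,45))]]
    s=[(S,f(*a),b) for a,b in [((453,204),(-95,75,45)),((534,153),(95,75,45)),((592,204),(95,-75,45)),((510,262),(-95,-75,0))]]
    fit(t,[.4,.4,1.4],"carton top");fit(s,[.4,.4,1.4],"carton scene")
E
python3 fit.py
```

```text
clamp top [0.5319 0.0425 1.3132]
[[-0.1, -0.3], [0.6, 1.7], [-0.5, -0.9], [-0.3, -1.0], [-0.8, -0.1], [0.8, -0.2], [0.8, 0.7], [0.2, 0.7], [-0.2, 0.7], [-0.3, -0.8]]
clamp scene [0.5337 0.0439 1.311 ]
[[-0.5, -0.3], [1.3, 8.7], [-0.2, 0.7], [0.1, -0.6], [0.9, -0.0], [-0.9, -1.0], [-1.0, -2.1], [-0.3, 0.3], [0.8, 0.6]]
clamp [0.5328 0.0431 1.3131]
[[-0.4, -0.7], [0.4, 1.3], [-0.8, -1.4], [-0.6, -1.4], [-1.0, -0.5], [0.5, -0.5], [0.6, 0.3], [-0.0, 0.3], [-0.4, 0.3], [-0.6, -1.2], [-1.2, -0.4], [0.8, 8.7], [-0.8, 0.6], [-0.5, -0.7], [0.4, -0.2], [-1.4, -1.1], [-1.5, -2.2], [-0.9, 0.2], [0.2, 0.5]]
long top [ 0.4738 -0.2492  1.5949]
[[0.1, -0.1], [-0.3, 0.2], [0.2, -0.4], [0.0, -0.7], [-0.0, 1.2]]
long scene [ 0.4778 -0.247   1.6383]
[[0.5, -1.1], [0.6, -0.3], [-2.3, 1.8]]
long [ 0.4748 -0.2487  1.6054]
[[-0.1, 0.1], [-0.6, -0.4], [-0.0, -1.0], [-0.3, -1.1], [-0.2, 0.7], [0.3, -0.4], [-1.2, -1.3], [-4.5, 1.0]]
carton top [0.5158 0.3552 1.4516]
[[0.3, -0.4], [-0.6, 0.0], [0.1, 0.1], [0.2, 0.2]]
carton scene [0.5252 0.3491 1.4624]
[[-0.1, -1.9], [-0.5, 0.8], [1.9, -1.6], [-0.4, 6.9]]
```

```bash
cat > go.py <<'E'
# python3 go.py x y z yaw : shift/turn in tool axes from the measured pose
import sys,numpy as np
from plant import env, camrig, observe
from scipy.spatial.transform import Rotation as R
s=observe(); t=np.array([float(a) for a in sys.argv[1:5]])
Rm=R.from_euler('xyz',s["eef_rot"]).as_matrix(); d=Rm.T@(t[:3]-s["eef_pos"])
dy=(t[3]-s["eef_rot"][2]+np.pi)%(2*np.pi)-np.pi
print("d",np.round(d,4),"turn",round(-dy,4),"F",np.round(s["force"],1),"t",s["time_s"],"q",np.round(s["qpos"],2))
E
python3 go.py 0.5264 0.0198 0.26 1.313
```

```text
d [ 0.4809 -0.4599  0.0438] turn -0.8552 F [-0.1 -0.3  0. ] t 0.2 q [ 1.03  0.58  0.02  1.44 -0.02  1.13 -0.06]
```

Units first: turns go in shares of 60 degrees. So -0.855 rad / 1.0472 = -0.8165.

>>> {"fn": "move_tool", "kwargs": {
  "plan": [
    [[0.085, 0.12, -0.115, 0.01, -0.191], [0.085, 0.24, -0.23, 0.02, -0.382], [0.085, 0.36, -0.345, 0.03, -0.573], [0.085, 0.481, -0.46, 0.044, -0.8165], [0.085, 0.481, -0.46, 0.044, -0.8165], [0.085, 0.481, -0.46, 0.044, -0.8165], [0.085, 0.481, -0.46, 0.044, -0.8165], [0.085, 0.481, -0.46, 0.044, -0.8165], [0.085, 0.481, -0.46, 0.044, -0.8165], [0.085, 0.481, -0.46, 0.044, -0.8165], [0.085, 0.481, -0.46, 0.044, -0.8165], [0.085, 0.481, -0.46, 0.044, -0.8165], [0.085, 0.481, -0.46, 0.044, -0.8165], [0.085, 0.481, -0.46, 0.044, -0.8165], [0.085, 0.481, -0.46, 0.044, -0.8165], [0.085, 0.481, -0.46, 0.044, -0.8165], [0.085, 0.481, -0.46, 0.044, -0.8165], [0.085, 0.481, -0.46, 0.044, -0.8165]]
  ],
  "squeeze": 60
}}

```text
time_s: 2.0
eef_pos: [0.5262, 0.0181, 0.26]
eef_rot: [3.142, 0.001, 1.31]
force: [0.1, 0.1, 0.3]
gripper_width: 0.0851
gripper_force: 0.0
```

```bash
python3 go.py 0.5264 0.0198 0.26 1.313
```

```text
d [ 0.0017 -0.0003 -0.    ] turn -0.0027 F [0.1 0.1 0.3] t 2.0 q [ 0.1   0.41 -0.32  1.88  0.17  0.87 -0.56]
```

```bash
python3 - <<'E'
from h import *
c=camrig.capture("wrist"); np.savez("w1.npz",**c)
im=cv2.resize(c["pixels"][:,:,::-1],None,fx=1.4,fy=1.4,interpolation=cv2.INTER_CUBIC)
m=np.array([.5325,.043]);u=np.array([np.cos(1.313),np.sin(1.313)]);v=np.array([-u[1],u[0]])
for x,y,z in [(-40,10,121),(-40,-10,121),(-6,10,121),(-6,-10,121),(0,22,126),(0,-22,126)]:
    p=proj(c,[*(m+(x*u+y*v)/1e3),z/1e3])*1.4; cv2.drawMarker(im,(int(p[0]),int(p[1])),(0,0,255),0,12,1)
cv2.imwrite("pics/w1.png",im)
E
```

```text
(no output)
```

View pics/w1.png

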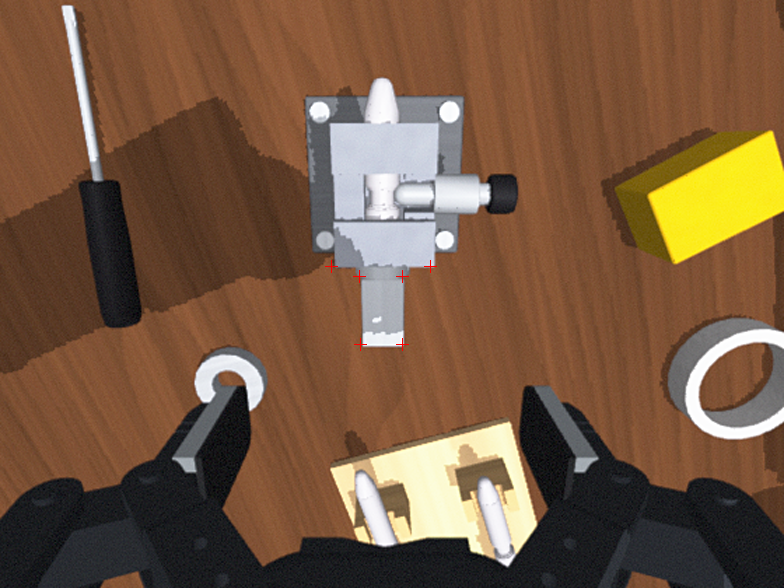

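The wrist view shows the head's rear edge at (362–404,346), matching the markers. The block front corners are at (335,267) and (436,267), about 5 px right of the markers, so I'll refine the yaw from this view.

```bash
python3 - <<'E'
from fit import *
W=dict(np.load("w1.npz")); g=lambda a:(a[0]/1.4,a[1]/1.4)
o=[(W,g(a),b) for a,b in [((335,267),(0,22,126)),((436,266),(0,-22,126)),((438,124),(60,-22,126)),((330,124),(60,22,126)),((305,97),(80,50,12)),((464,97),(80,-50,12)),((456,252),(-20,-50,12)),((314,252),(-20,50,12)),((362,347),(-40,10,121)),((404,347),(-40,-10,121)),((381,79),(80,0,109))]]
fit(o,[.53,.04,1.3],"clamp wrist")
fit(o[:8],[.53,.04,1.3],"clamp wrist, no rod")
E
```

```text
clamp wrist [0.5336 0.0418 1.3109]
[[-0.4, 0.7], [-1.8, 1.4], [0.1, 0.3], [-0.4, 0.4], [-1.2, -0.7], [0.4, -0.7], [0.7, 1.2], [-1.9, 1.2], [0.9, -0.8], [0.6, -0.8], [2.0, -2.3]]
clamp wrist, no rod [0.5342 0.042  1.3154]
[[0.4, 0.4], [-1.0, 0.8], [0.5, -0.5], [-0.0, -0.1], [-1.0, -0.8], [0.6, -1.4], [1.3, 0.6], [-1.3, 1.1]]
```

>>> {"fn": "move_tool", "kwargs": {
  "plan": [
    [[0.085, -0.001, 0, 0.05, 0], [0.085, -0.001, 0, 0.08, 0], [0.085, -0.001, 0, 0.097, 0], [0.085, -0.001, 0, 0.097, 0], [0.085, -0.001, 0, 0.097, 0]]
  ]
}}

```text
time_s: 2.55
eef_pos: [0.5264, 0.0183, 0.1633]
eef_rot: [-3.142, 0.0, 1.312]
force: [1.0, 0.6, 0.4]
gripper_width: 0.085
gripper_force: 0.0
```

```bash
python3 go.py 0.5266 0.0186 0.163 1.313
```

```text
d [0.0004 0.0001 0.0003] turn -0.001 F [1.  0.6 0.4] t 2.55 q [ 0.06  0.54 -0.28  1.99  0.24  0.64 -0.63]
```

Close the fingers, with opening 0.01 commanded.

>>> {"fn": "move_tool", "kwargs": {
  "plan": [
    [[0.01, 0, 0, 0, 0], [0.01, 0, 0, 0, 0], [0.01, 0, 0, 0, 0], [0.01, 0, 0, 0, 0], [0.01, 0, 0, 0, 0], [0.01, 0, 0, 0, 0], [0.01, 0, 0, 0, 0], [0.01, 0, 0, 0, 0]]
  ],
  "squeeze": 60
}}

```text
time_s: 3.35
eef_pos: [0.5262, 0.0188, 0.1633]
eef_rot: [3.141, 0.0, 1.313]
force: [-2.0, 0.4, 5.1]
gripper_width: 0.019
gripper_force: 60.2
```

```bash
python3 go.py 0.5266 0.0186 0.163 1.313;  python3 -c "
from plant import env, camrig, observe;s=observe();print(s['eef_pos'],s['eef_rot'],s['wrist_torque'])"
```

```text
d [-0.0001  0.0004  0.0003] turn 0.0001 F [-2.   0.4  5.1] t 3.35 q [ 0.06  0.54 -0.28  1.99  0.24  0.64 -0.63]
[0.52622521 0.01883577 0.16329347] [3.14131327e+00 6.32249870e-06 1.31312137e+00] [0.16397024 0.32658468 0.16590711]
```

>>> {"fn": "move_tool", "kwargs": {
  "plan": [
    [[0.01, -0.01, 0, 0, 0], [0.01, -0.02, 0, 0, 0], [0.01, -0.035, 0, 0, 0], [0.01, -0.06, 0, 0, 0], [0.01, -0.09, 0, 0, 0], [0.01, -0.12, 0, 0, 0], [0.01, -0.12, 0, -0.05, 0], [0.01, -0.12, 0, -0.1, 0], [0.01, -0.12, 0, -0.1, 0]]
  ]
}}

```text
time_s: 4.25
eef_pos: [0.498, -0.0975, 0.2685]
eef_rot: [3.132, -0.001, 1.312]
force: [-0.2, 0.1, -1.4]
gripper_width: 0.0195
gripper_force: 59.6
```

```bash
python3 go.py 0.5118 0.3103 0.26 1.452
```

```text
d [ 0.3978 -0.0911  0.0081] turn -0.14 F [-0.2  0.1 -1.4] t 4.25 q [ 0.35  0.38 -0.35  1.92  0.17  0.86 -0.34]
```

To row units: -0.139 rad / 1.0472 = -0.1327.

>>> {"fn": "move_tool", "kwargs": {
  "plan": [
    [[0.01, 0.05, -0.011, 0, 0], [0.01, 0.1, -0.022, 0, 0], [0.01, 0.15, -0.033, 0, -0.0286], [0.01, 0.2, -0.044, 0, -0.0573], [0.01, 0.25, -0.055, 0, -0.0859], [0.01, 0.3, -0.066, 0, -0.1146], [0.01, 0.35, -0.078, 0, -0.1327], [0.01, 0.398, -0.089, 0, -0.1327], [0.01, 0.398, -0.089, 0, -0.1327], [0.01, 0.398, -0.089, 0, -0.1327], [0.01, 0.398, -0.089, 0, -0.1327], [0.01, 0.398, -0.089, 0, -0.1327]]
  ]
}}

```text
time_s: 5.45
eef_pos: [0.5116, 0.3082, 0.2626]
eef_rot: [-3.142, 0.002, 1.449]
force: [-0.0, -0.5, -2.5]
gripper_width: 0.0191
gripper_force: 59.4
```

```bash
python3 go.py 0.5118 0.3103 0.081 1.452
python3 - <<'E'
from h import *
c=camrig.capture("wrist"); np.savez("w2.npz",**c)
im=cv2.resize(c["pixels"][:,:,::-1],None,fx=1.4,fy=1.4,interpolation=cv2.INTER_CUBIC)
cv2.imwrite("pics/w2.png",im)
E
```

```text
d [ 0.0024 -0.      0.1816] turn -0.0026 F [-0.  -0.5 -2.5] t 5.45 q [-0.35  0.52 -0.42  1.7   0.25  0.98 -0.98]
```

View pics/w2.png

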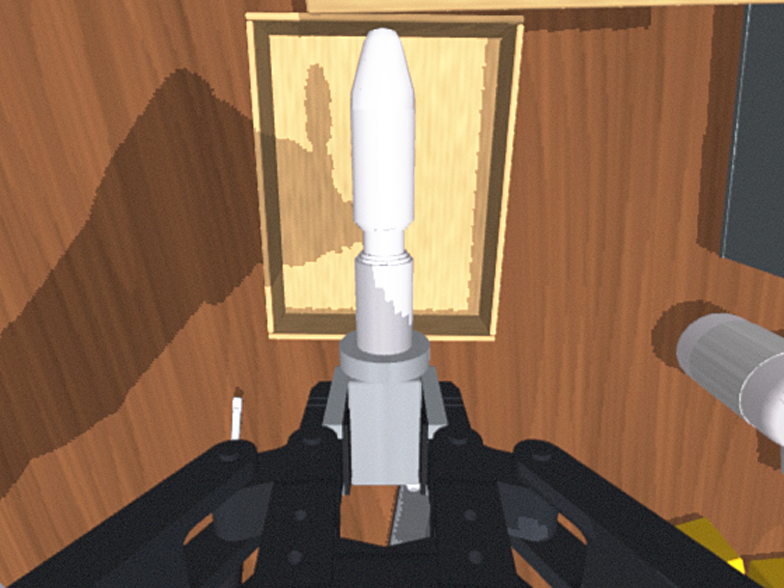

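The wrist view shows the rod held squarely over the carton, whose outer rim corners are at (248,16), (522,17), (495,338) and (270,338). I'll compute the carton pose from these.

```bash
python3 - <<'E'
from fit import *
W=dict(np.load("w2.npz")); g=lambda a:(a[0]/1.4,a[1]/1.4)
o=[(W,g(a),b) for a,b in [((248,16),(95,75,45)),((522,17),(95,-75,45)),((495,338),(-95,-75,45)),((270,338),(-95,75,45))]]
fit(o,[.51,.35,1.45],"carton")
E
```

```text
carton [0.5175 0.3544 1.4446]
[[-3.1, -0.8], [1.6, -0.4], [0.9, 3.4], [-0.6, 2.7]]
```

>>> {"fn": "move_tool", "kwargs": {
  "plan": [
    [[0.01, 0, 0, 0.05, 0], [0.01, 0, 0, 0.1, 0], [0.01, 0, 0, 0.15, 0], [0.01, 0, 0, 0.17, 0], [0.01, 0, 0, 0.182, 0], [0.01, 0, 0, 0.182, 0], [0.045, 0, 0, 0.182, 0], [0.045, 0, 0, 0.182, 0], [0.045, 0, 0, 0.182, 0], [0.045, 0, 0, 0.182, 0], [0.045, 0, 0, 0.14, 0], [0.045, 0, 0, 0.09, 0], [0.045, 0, 0, 0.04, 0], [0.045, 0, 0, 0, 0], [0.045, 0, 0, 0, 0]]
  ]
}}

```text
time_s: 7.0
eef_pos: [0.5127, 0.3119, 0.2694]
eef_rot: [3.134, -0.007, 1.452]
force: [-0.2, 0.3, -0.8]
gripper_width: 0.0452
gripper_force: 0.0
```

```bash
python3 go.py 0.4734 -0.27 0.22 1.597
python3 - <<'E'
from h import *
c=camrig.capture("wrist")
cv2.imwrite("pics/w3.png",c["pixels"][:,:,::-1])
E
```

```text
d [-0.5828  0.0298  0.0457] turn -0.1454 F [-0.2  0.3 -0.8] t 7.0 q [-0.35  0.51 -0.43  1.69  0.25  0.98 -0.98]
```

View pics/w3.png

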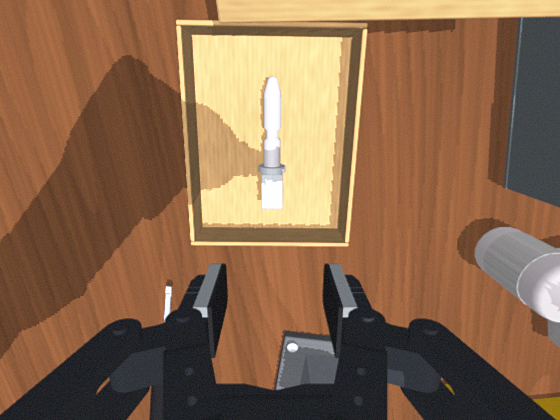

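The short rod lies in the carton at about (272,145). Next is the rack.

To row units: -0.145 rad / 1.0472 = -0.1385.

>>> {"fn": "move_tool", "kwargs": {
  "plan": [
    [[0.07, -0.05, 0.003, 0, 0], [0.07, -0.1, 0.006, 0, 0], [0.07, -0.15, 0.009, 0, 0], [0.07, -0.2, 0.011, 0, 0], [0.07, -0.25, 0.014, 0, -0.0477], [0.07, -0.3, 0.017, 0, -0.0955], [0.07, -0.35, 0.02, 0, -0.1385], [0.07, -0.4, 0.022, 0, -0.1385], [0.07, -0.45, 0.025, 0, -0.1385], [0.07, -0.5, 0.028, 0.02, -0.1385], [0.07, -0.55, 0.03, 0.04, -0.1385], [0.07, -0.584, 0.032, 0.043, -0.1385], [0.07, -0.584, 0.032, 0.043, -0.1385], [0.07, -0.584, 0.032, 0.043, -0.1385], [0.07, -0.584, 0.032, 0.043, -0.1385], [0.07, -0.584, 0.032, 0.043, -0.1385], [0.07, -0.584, 0.032, 0.043, -0.1385]]
  ]
}}

```text
time_s: 8.75
eef_pos: [0.4739, -0.2723, 0.2201]
eef_rot: [3.141, 0.0, 1.599]
force: [0.3, -0.2, -0.5]
gripper_width: 0.0698
gripper_force: 0.0
```

```bash
python3 go.py 0.4746 -0.273 0.22 1.597
python3 - <<'E'
from h import *
c=camrig.capture("wrist"); np.savez("w4.npz",**c)
cv2.imwrite("pics/w4.png",cv2.resize(c["pixels"][:,:,::-1],None,fx=1.4,fy=1.4,interpolation=cv2.INTER_CUBIC))
E
```

```text
d [-0.0007  0.0006  0.0001] turn 0.0018 F [ 0.3 -0.2 -0.5] t 8.75 q [ 0.7   0.5  -0.39  1.88  0.25  0.81  0.21]
```

View pics/w4.png

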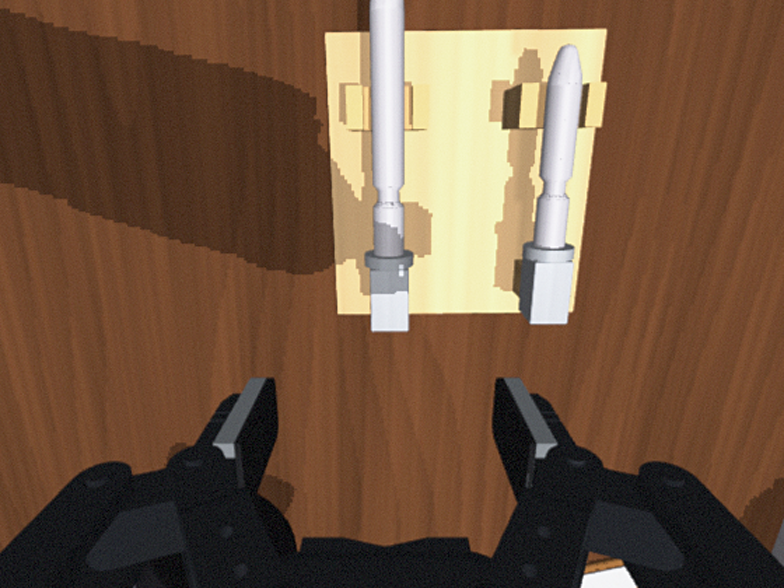

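The wrist view shows the long rod on the left with its nose out of frame, and its head rear corners at (371,331) and (409,331). The mid rod is on the right.

```bash
python3 - <<'E'
from fit import *
W=dict(np.load("w4.npz")); g=lambda a:(a[0]/1.4,a[1]/1.4)
o=[(W,g(a),b) for a,b in [((371,331),(-40,10,57)),((409,331),(-40,-10,57)),((371,270),(-6,10,57)),((408,269),(-6,-10,57)),((387.5,200),(30,0,51)),((387,20),(112,0,53))]]
p=fit(o,[.474,-.249,1.6],"long"); u=np.array([np.cos(p[2]),np.sin(p[2])]); print(p[:2]-.024*u)
E
```

```text
long [ 0.4765 -0.2505  1.6112]
[[0.0, 1.1], [-0.2, 0.8], [-1.0, 0.5], [0.7, 0.9], [0.7, -1.9], [-0.2, -8.4]]
[ 0.47748614 -0.27452848]
```

To row units: -0.008 rad / 1.0472 = -0.0076.

>>> {"fn": "move_tool", "kwargs": {
  "plan": [
    [[0.07, -0.001, 0.002, 0.04, -0.0076], [0.07, -0.001, 0.002, 0.08, -0.0076], [0.07, -0.001, 0.002, 0.105, -0.0076], [0.07, -0.001, 0.002, 0.1207, -0.0076], [0.07, -0.001, 0.002, 0.1207, -0.0076], [0.07, -0.001, 0.002, 0.1207, -0.0076], [0.01, -0.001, 0.002, 0.1207, -0.0076], [0.01, -0.001, 0.002, 0.1207, -0.0076], [0.01, -0.001, 0.002, 0.1207, -0.0076], [0.01, -0.001, 0.002, 0.1207, -0.0076], [0.01, -0.001, 0.002, 0.1207, -0.0076], [0.01, -0.001, 0.002, 0.1207, -0.0076], [0.01, -0.001, 0.002, 0.1207, -0.0076]]
  ],
  "squeeze": 60
}}

```text
time_s: 10.1
eef_pos: [0.4758, -0.2746, 0.1001]
eef_rot: [3.141, 0.001, 1.605]
force: [-1.9, 0.9, 6.3]
gripper_width: 0.0189
gripper_force: 58.4
```

```bash
python3 go.py 0.4768 -0.274 0.0993 1.605; python3 -c "
from plant import env, camrig, observe;s=observe();print(s['eef_pos'],s['eef_rot'],s['wrist_torque'])"
```

```text
d [0.0005 0.001  0.0008] turn -0.0004 F [-1.9  0.9  6.3] t 10.1 q [ 0.64  0.67 -0.3   1.98  0.36  0.55  0.12]
[ 0.47583921 -0.27457794  0.10005145] [3.14061200e+00 7.74344039e-04 1.60461989e+00] [ 0.13052024  0.25115252 -0.00060568]
```

To row units: 0.292 rad / 1.0472 = 0.2788.

>>> {"fn": "move_tool", "kwargs": {
  "plan": [
    [[0.01, 0, 0, -0.03, 0], [0.01, 0, 0, -0.07, 0], [0.01, 0, 0, -0.11, 0], [0.01, 0.03, 0.003, -0.13, 0.0955], [0.01, 0.07, 0.008, -0.13, 0.191], [0.01, 0.11, 0.012, -0.13, 0.2788], [0.01, 0.147, 0.0164, -0.13, 0.2788], [0.01, 0.147, 0.0164, -0.13, 0.2788], [0.01, 0.147, 0.0164, -0.1, 0.2788], [0.01, 0.147, 0.0164, -0.075, 0.2788], [0.01, 0.147, 0.0164, -0.065, 0.2788], [0.01, 0.147, 0.0164, -0.065, 0.2788], [0.01, 0.147, 0.0164, -0.065, 0.2788], [0.01, 0.147, 0.0164, -0.065, 0.2788]]
  ]
}}

```text
time_s: 11.5
eef_pos: [0.4876, -0.1271, 0.1652]
eef_rot: [3.14, -0.0, 1.313]
force: [-0.7, 0.4, -1.7]
gripper_width: 0.019
gripper_force: 59.2
```

```bash
python3 go.py 0.488 -0.1263 0.1645 1.313
python3 - <<'E'
from h import *
c=camrig.capture("wrist"); np.savez("w5.npz",**c)
s=camrig.capture("scene")
a=cv2.resize(c["pixels"][0:300,180:380,::-1],None,fx=2,fy=2,interpolation=cv2.INTER_CUBIC)
b=crop(s,230,155,100,150,4)
cv2.imwrite("pics/w5.png",np.hstack([a,b]))
E
```

```text
d [0.0009 0.0002 0.0007] turn -0.0005 F [-0.7  0.4 -1.7] t 11.5 q [ 0.37  0.52 -0.3   2.04  0.25  0.62 -0.36]
```

View pics/w5.png

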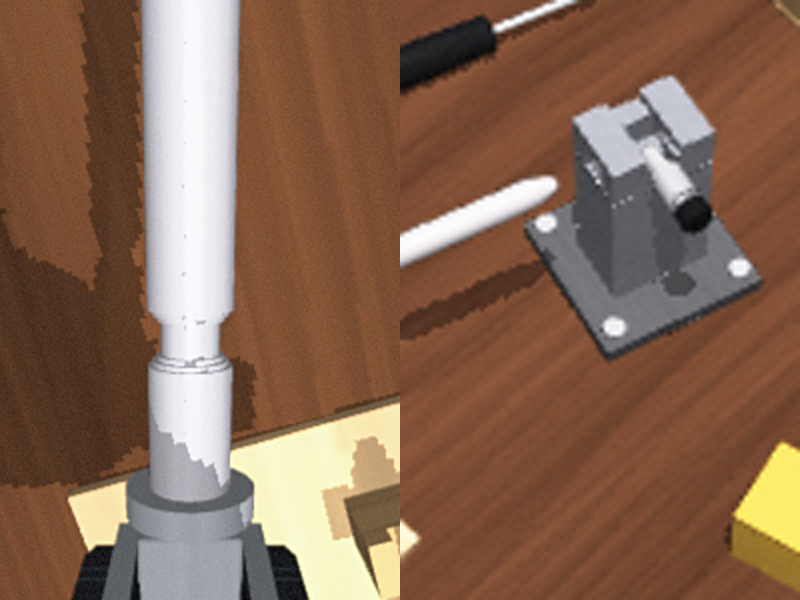

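The rod is in line, its nose about 20 mm before the mouth. I'll advance it in stages and check the force after each.

>>> {"fn": "move_tool", "kwargs": {
  "plan": [
    [[0.01, 0.01, 0, 0.0007, 0], [0.01, 0.02, 0, 0.0007, 0], [0.01, 0.03, 0, 0.0007, 0], [0.01, 0.038, 0, 0.0007, 0], [0.01, 0.044, 0, 0.0007, 0], [0.01, 0.044, 0, 0.0007, 0]]
  ]
}}

```text
time_s: 12.2
eef_pos: [0.4987, -0.083, 0.1636]
eef_rot: [3.141, -0.001, 1.315]
force: [-0.1, 0.2, -0.8]
gripper_width: 0.0194
gripper_force: 59.5
```

```bash
python3 go.py 0.5262 0.0188 0.1641 1.313
```

```text
d [ 0.1054  0.0008 -0.0004] turn 0.0015 F [-0.1  0.2 -0.8] t 12.2 q [ 0.27  0.52 -0.29  2.04  0.25  0.61 -0.44]
```

>>> {"fn": "move_tool", "kwargs": {
  "plan": [
    [[0.01, 0.007, 0, -0.0005, 0], [0.01, 0.014, 0, -0.0005, 0], [0.01, 0.021, 0, -0.0005, 0], [0.01, 0.028, 0.0002, -0.0005, 0], [0.01, 0.036, 0.0003, -0.0005, 0], [0.01, 0.044, 0.0004, -0.0005, 0], [0.01, 0.052, 0.0005, -0.0005, 0], [0.01, 0.06, 0.0005, -0.0005, 0], [0.01, 0.06, 0.0005, -0.0005, 0]]
  ]
}}

```text
time_s: 13.1
eef_pos: [0.5139, -0.0254, 0.1639]
eef_rot: [-3.141, -0.0, 1.314]
force: [-2.1, 1.7, -0.4]
gripper_width: 0.0195
gripper_force: 59.6
```

```bash
python3 go.py 0.5262 0.0188 0.1641 1.313
```

```text
d [ 0.0459  0.0007 -0.0002] turn 0.0009 F [-2.1  1.7 -0.4] t 13.1 q [ 0.15  0.53 -0.28  2.02  0.24  0.63 -0.55]
```

>>> {"fn": "move_tool", "kwargs": {
  "plan": [
    [[0.01, 0.008, 0, 0, 0], [0.01, 0.016, 0, 0, 0], [0.01, 0.024, 0.0003, 0, 0], [0.01, 0.031, 0.0005, 0, 0], [0.01, 0.037, 0.0005, 0, 0], [0.01, 0.041, 0.0005, 0, 0], [0.01, 0.043, 0.0005, 0, 0], [0.01, 0.043, 0.0005, 0, 0]]
  ]
}}

```text
time_s: 13.9
eef_pos: [0.5246, 0.0152, 0.1639]
eef_rot: [-3.14, 0.001, 1.313]
force: [-4.3, 0.1, 2.9]
gripper_width: 0.019
gripper_force: 60.2
```

```bash
python3 go.py 0.5262 0.0188 0.1641 1.313
```

```text
d [ 0.0039  0.0006 -0.0002] turn 0.0001 F [-4.3  0.1  2.9] t 13.9 q [ 0.07  0.54 -0.28  1.99  0.24  0.64 -0.62]
```

>>> {"fn": "move_tool", "kwargs": {
  "plan": [
    [[0.01, 0.001, 0, 0, 0], [0.01, 0.002, 0, 0, 0], [0.01, 0.003, 0, 0, 0], [0.01, 0.003, 0, 0, 0]]
  ]
}}

```text
time_s: 14.3
eef_pos: [0.5257, 0.0181, 0.1639]
eef_rot: [-3.141, 0.0, 1.313]
force: [-4.6, -0.5, 2.0]
gripper_width: 0.0189
gripper_force: 60.2
```

>>> {"fn": "move_tool", "kwargs": {
  "plan": [
    [[0.01, 0.001, 0, 0, 0], [0.01, 0.001, 0, 0, 0]]
  ]
}}

```text
time_s: 14.5
eef_pos: [0.526, 0.0187, 0.1639]
eef_rot: [-3.141, 0.001, 1.313]
force: [-4.9, -1.8, 3.8]
gripper_width: 0.0192
gripper_force: 60.2
```

>>> {"fn": "move_tool", "kwargs": {
  "plan": [
    [[0.01, 0.001, 0, 0, 0], [0.01, 0.001, 0, 0, 0]]
  ]
}}

```text
time_s: 14.7
eef_pos: [0.5261, 0.0191, 0.1639]
eef_rot: [-3.141, 0.001, 1.312]
force: [-5.5, -3.5, 3.5]
gripper_width: 0.019
gripper_force: 60.3
```

```bash
python3 go.py 0.5262 0.0188 0.1641 1.313
```

```text
d [-0.0002  0.0001 -0.0002] turn -0.0008 F [-5.5 -3.5  3.5] t 14.7 q [ 0.06  0.54 -0.28  1.99  0.24  0.65 -0.63]
```

>>> {"fn": "move_tool", "kwargs": {
  "plan": [
    [[0.01, 0.001, 0, 0, 0], [0.01, 0.001, 0, 0, 0]]
  ]
}}

```text
time_s: 14.9
eef_pos: [0.5262, 0.0191, 0.1639]
eef_rot: [-3.14, 0.003, 1.311]
force: [-6.3, -6.2, 5.8]
gripper_width: 0.0187
gripper_force: 60.5
```

>>> {"fn": "move_tool", "kwargs": {
  "plan": [
    [[0.01, 0.002, 0, 0, 0], [0.01, 0.002, 0, 0, 0], [0.01, 0.002, 0, 0, 0]]
  ]
}}

```text
time_s: 15.2
eef_pos: [0.5262, 0.0194, 0.1639]
eef_rot: [-3.14, 0.005, 1.31]
force: [-8.4, -12.5, 8.4]
gripper_width: 0.0194
gripper_force: 61.0
```

```bash
python3 - <<'E'
from h import *
c=camrig.capture("wrist"); s=camrig.capture("scene")
a=cv2.resize(c["pixels"][0:350,165:395,::-1],None,fx=1.714,fy=1.714,interpolation=cv2.INTER_CUBIC)
cv2.imwrite("pics/w6.png",np.hstack([a[:600],crop(s,230,155,100,150,4)]))
E
```

```bash
python3 -c "
import cv2;print(cv2.imread('pics/w6.png').shape)"
```

```text
(600, 794, 3)
```

View pics/w6.png

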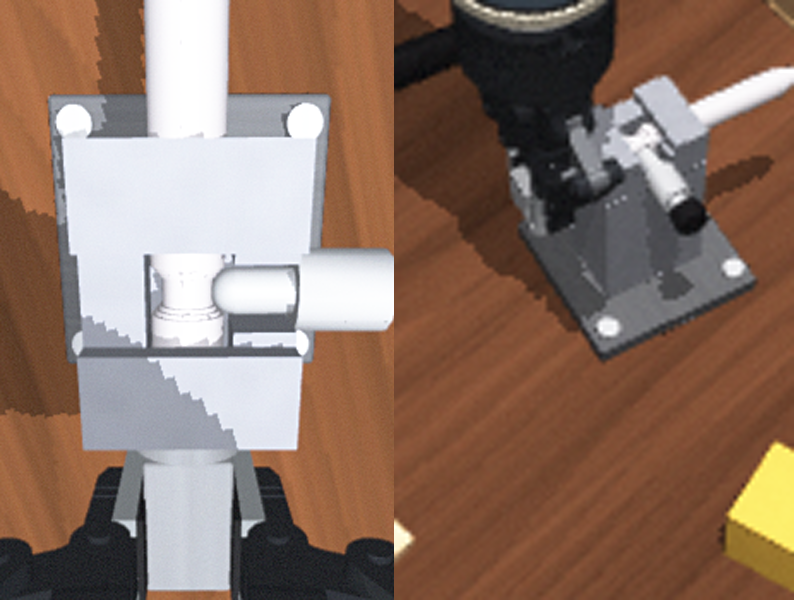

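The plunger tip sits in the groove and the collar is against the face; the motion has stalled with about 14 N axial force. Release and retreat.

>>> {"fn": "move_tool", "kwargs": {
  "plan": [
    [[0.05, 0, 0, 0, 0], [0.05, 0, 0, 0, 0], [0.05, 0, 0, 0, 0], [0.05, 0, 0, 0, 0], [0.05, -0.004, 0, 0, 0], [0.05, -0.004, 0, -0.02, 0], [0.05, -0.004, 0, -0.06, 0], [0.05, -0.004, 0, -0.1, 0], [0.05, -0.05, 0, -0.13, 0], [0.05, -0.05, 0, -0.13, 0], [0.05, -0.05, 0, -0.13, 0], [0.05, -0.05, 0, -0.13, 0], [0.05, -0.05, 0, -0.13, 0]]
  ]
}}

```text
time_s: 16.6
eef_pos: [0.5145, -0.0247, 0.2931]
eef_rot: [-3.14, -0.0, 1.314]
force: [0.2, -0.3, -0.5]
gripper_width: 0.0499
gripper_force: 0.0
```

```bash
python3 - <<'E'
from h import *
c=camrig.capture("wrist"); s=camrig.capture("top")
cv2.imwrite("pics/w7.png",np.hstack([crop(c,180,0,200,300,2),crop(s,60,170,130,200,3)[:600,:390]]))
E
```

```text
(no output)
```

View pics/w7.png

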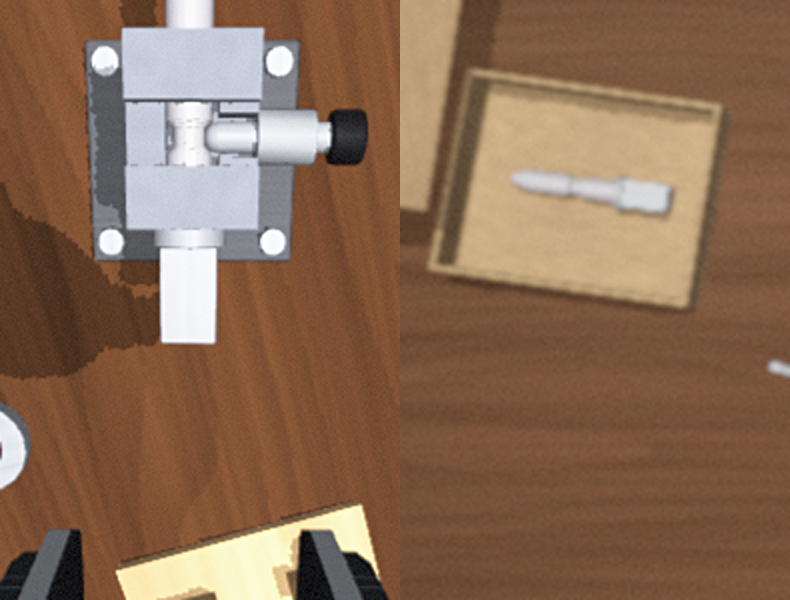

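The wrist view shows the plunger in the groove, the head rear edge at crop y=343 and the block front edge at y=229. The short rod is in the carton. I'll check how far in the collar is numerically, against the first wrist view.

```bash
python3 - <<'E'
from h import *
W=camrig.capture("wrist"); W1=dict(np.load("w1.npz")); u=np.array([np.cos(1.313),np.sin(1.313)])
for c,h,b in [(W1,(383/1.4,347/1.4),(385.5/1.4,266.5/1.4)),(W,(188/2+180,343/2),(191/2+180,229/2))]:
    H=ray(c,*h,.121)[:2]; B=ray(c,*b,.126)[:2]; print("mouth-to-head-rear mm",(B-H)@u*1e3)
E
```

```text
mouth-to-head-rear mm 41.27732522023109
mouth-to-head-rear mm 39.94410321205555
```

```bash
python3 -c "
from plant import env, camrig, observe;print(env.hand_in())"
```

```text
the job is handed in; nothing more can be done
None
```

The job is handed in: the short rod is in the carton, and the long rod is fully home in the clamp with its collar on the face and the plunger in its groove, about 17 s in on the robot's clock.

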